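Tip both glass crates, send the stamped one

ROBOT

A 6-joint arm with a two-finger parallel gripper is mounted at the origin on the work surface. World frame = base frame: x ahead of the robot, y to its left, z up, the work surface at z = 0. Lengths are in m, angles in degrees, forces in N, time in s.
With the tool pointing down it reaches from about 0.35 to 0.875 m from the base axis. Payload 4.2 kg.
Tool frame: the origin (TCP) lies on the centre line of the jaws, within the pads' length; the fingertips stand 19 mm ahead of it and the grasp point (between the pads) is the TCP; z points along the fingers, y is the line along which they close (so a half turn about z gives the same grasp; the last joint's range is limited). The gripper opens to 87 mm and grips with 3 to 60 N. Pads are 19 mm wide; open, the fingers measure 117 mm over their backs; the gripper's body (75 mm by 190 mm) begins 51 mm behind the grasp point.
Start: joints at [-57.491, 22.042, 0.453, 0, -68.411, -14.817], TCP at [0.19, -0.595, 0.242] pointing down, gripper open.
Joint ranges: [-179.83, 179.83], [-69.29, 118.12], [-61.27, 80.66], [-181.25, 117.63], [-171.15, -9.14], [-177.46, 177.46]. Speed limits (degrees/s): [159.86, 159.86, 180, 180, 180, 180].

INTERFACE

Orientations are given as a 3x3 rotation matrix whose columns are the frame's x, y, z axes.
In Python, from station import sense, capture, finish_job, search_frame, masks_of gives the robot as it stands.
- The arm moves only by the tool drive_tool, never from a script. Its argument "rows" is a list of rows, each a list of 7 numbers: the opening in per cent of the stroke, from 0 (shut) to 100 (fully open), then the shift along the world's x, y, z in mm, then the turn, a rotation vector about the world's x, y, z in rad. In form: [[fingers, dx, dy, dz, wx, wy, wz], ...]. A call has 1 to 5 rows; each row shifts and turns the commanded pose from where the row before left it; what a row does not reach is not made up. A row lasts 1/12 s, in which the tool goes at most 41.7 mm and 7.16 degrees, less where a joint would pass 70% of its speed; a pose out of reach is approached as far as the arm can. A call is refused whole if a number of a shift passes 41.7 or a number of a turn 0.125, either way. A call with a gripper value outside its range is refused whole. The fingers move at their own pace and stop on an object; the grip force is fixed at half the most. Time passes only in rows, so rows that do not move let the fingers close. It gives the time, the measured TCP pose, the force, the opening and the grip force at its end, in the units of the state.
- sense(): the state, without advancing time (a new reading comes with each control period).
- capture(name): name is "side" or "top" or "wrist"; returns a dict with "frame" (384x512x3 uint8, red, green, blue), "z_map" (384x512 float32, m along the optical axis (not along the pixel's ray), 0 where there is no reading), "fx", "fy", "cx", "cy" (pixels), "R" (3x3) and "t" (3): a world point X has camera coordinates R X + t; the wrist camera has in their place "T_tool_cam" (4x4, takes a point from camera to tool coordinates, whose origin is the TCP and whose axes are the flange's). Camera axes: x right, y down, z forward; pixel columns grow to the right and rows downward; lengths in m; the calibration is good to about 2 mm. A picture is of the moment at which its call begins: read the wrist's pose just before it.
- finish_job(): hands the job in; it is judged then, once.
Trained networks look in a picture, given as the dict that the camera call returned (one of the last four; its "shot" number tells which), for a name from the list of things; names that differ only in an ending like _2 or _b are one class to them, and where a whole thing is asked for, a point or a joint stands for the part that bears it (a point fixed in the world has none). Each returns a list of dicts, best first, with "p" (0 to 1); they miss things now and then, are a little off and sometimes report something else, mostly with a low value. They report only what shows in the picture. A call takes as long as a camera call. They do not tell look-alikes from the thing itself.
- search_frame(label, picture): "xy" ([column, row] in pixels, amid what is visible of it).
- masks_of(label, picture): "region" (384x512 bool, what is visible of it) and "xy" ([column, row] in pixels, amid what is visible of it).
The state is a dict: "time_s": time; "joints": joint angles; "joint_velocities": joint speeds; "effort": joint torques, N m; "tcp_pos": TCP position; "ee_rot": TCP orientation; "wrist_force": force on the tool from outside, world axes, zero at the start; "moment": the same for the moment, N m; "gripper_width": opening from 0.0 (shut) to 1.0 (fully open); "gripper_force": force on a finger pad.
Only numpy, scipy, OpenCV 4.12 (cv2) and the standard library are available. Lean on these libraries where they do the work, as an engineer would, in place of code of your own. Each camera call takes 0.05 s, during which the arm holds its last target. There are 200 camera calls.

TASK

Of the two turquoise crates one has a red stamp underneath: first tip both of them over towards the robot, so that each lies on its front with its underside showing. Then, as it lies, push the stamped crate sideways into the dispatch lane until it is entirely between the two yellow lines, and leave the other one lying about where it is. Only push with the fingers: lift neither crate off the bench, and do not disturb anything else on it.

Things in the scene. Friction and masses are not known exactly. Their poses are not given: they have to be found in the camera images.
- stamped_crate: Turquoise slatted open crate, grey top slats, 0.3 to 0.65 kg, upright at the start. Origin: centre of underside; x to its upright back wall, z up. Base 70 (x) by 130 (y), 110 tall, walls 6. Back wall at x = 35; front wall leans in, from lower front edge (-35, z 0) to lip (-12, z 110), facing roughly the robot. Red stamp (46 disc, two patches) on white underneath; otherwise the two look alike.
- stamped_crate_front_edge (a point): Middle of the lower front edge of the stamped crate, at (-35, 0, 0) in its axes. Pushed high on the back wall towards its front, the crate turns about this edge, topples by itself past about 35 degrees and rests on its leaning front wall, turned 102 degrees, underside facing up and away from the robot. The edge stays on the bench.
- stamped_crate_middle (a point): Point inside the stamped crate, midway across its width, at (0, 0, 55) in its axes. In the lying crate it is about 23 above the bench and 61 nearer the robot than the lower front edge. The lying crate is 69 tall and reaches 122 towards the robot from that edge (none beyond it), stays so, and slides sideways when pushed.
- stamped_crate_edge_left (a point): +y end of the stamped crate's lower front edge, at (-35, 65, 0) in its axes; one of the four outermost corners of the lying crate seen from above
- stamped_crate_edge_right (a point): -y end of the stamped crate's lower front edge, at (-35, -65, 0) in its axes; one of the four outermost corners of the lying crate seen from above
- stamped_crate_rim_left (a point): +y end of the stamped crate's back wall rim, at (35, 65, 110) in its axes; one of the four outermost corners of the lying crate seen from above
- stamped_crate_rim_right (a point): -y end of the stamped crate's back wall rim, at (35, -65, 110) in its axes; one of the four outermost corners of the lying crate seen from above
- plain_crate: Turquoise slatted open crate, grey top slats, 0.3 to 0.65 kg, upright at the start. Origin: centre of underside; x to its upright back wall, z up. Base 70 (x) by 130 (y), 110 tall, walls 6. Back wall at x = 35; front wall leans in, from lower front edge (-35, z 0) to lip (-12, z 110), facing roughly the robot. Blank white paper underneath; otherwise the two look alike.
- plain_crate_front_edge (a point): Middle of the lower front edge of the plain crate, at (-35, 0, 0) in its axes. Pushed high on the back wall towards its front, the crate turns about this edge, topples by itself past about 35 degrees and rests on its leaning front wall, turned 102 degrees, underside facing up and away from the robot. The edge stays on the bench.
- plain_crate_middle (a point): Point inside the plain crate, midway across its width, at (0, 0, 55) in its axes. In the lying crate it is about 23 above the bench and 61 nearer the robot than the lower front edge. The lying crate is 69 tall and reaches 122 towards the robot from that edge (none beyond it), stays so, and slides sideways when pushed.
- dispatch_lane: dispatch lane: flat grey strip on the bench in the middle between the two crates, 210 wide along its y, bounded by two yellow tape lines (15 wide each), 500 long along its x, which points away from the robot. Origin: its centre, on the bench. Flat tape only, nothing to bump into.
- flux_jar: small squat glass jar with black cap, 52 dia x 55 tall, standing; origin under its centre. A bystander, not to be disturbed.
- foil_roll: flat copper-coloured ring, 70 outer dia x 12 tall, lying on the bench; origin under its centre. A bystander, not to be disturbed.
- running_pliers: pliers with red handles and dark jaws lying flat, about 155 long x 45 wide x 12 tall; origin under the pivot, jaws to its +x. A bystander, not to be disturbed.
- oil_bottle: white bottle with orange cap, 48 dia x 120 tall, standing; origin under its centre. A bystander, not to be disturbed.
- offcut_tub: white open tub of coloured glass offcuts, 150 x 110 x 60; origin under its centre. A bystander, not to be disturbed.
- cork_block: cork sanding block 90 x 60 x 30 tall; origin under its centre. A bystander, not to be disturbed.
- brush_mug: white ceramic cup, 76 dia x 85 tall, standing empty; origin under its centre. A bystander, not to be disturbed.
Not all that is in view belongs to the job. Leave any brown or orange look-alike of the stamped_crate alone.

How it is judged (in metres and radians):
On the way, in this order (a step that is already met when the one before it is completed fails the run):
1. both crates lie tipped over on their fronts, undersides showing (angle between each of stamped_crate, plain_crate's own x axis and vertical below 0.6 rad), for 0.2 s.
2. the stamped crate lies between the yellow lines (y of stamped_crate_edge_left in the frame of dispatch_lane between -0.107 and 0.107 m and y of stamped_crate_edge_right in the frame of dispatch_lane between -0.107 and 0.107 m and y of stamped_crate_rim_left in the frame of dispatch_lane between -0.107 and 0.107 m and y of stamped_crate_rim_right in the frame of dispatch_lane between -0.107 and 0.107 m and x of stamped_crate_edge_left in the frame of dispatch_lane between -0.25 and 0.25 m and x of stamped_crate_edge_right in the frame of dispatch_lane between -0.25 and 0.25 m and x of stamped_crate_rim_left in the frame of dispatch_lane between -0.25 and 0.25 m and x of stamped_crate_rim_right in the frame of dispatch_lane between -0.25 and 0.25 m and angle between stamped_crate's own x axis and vertical below 0.6 rad), for 0.2 s.
At the end, for the whole second after the job is handed in: Stamped crate lies on its front (x axis within 0.6 rad of vertical), its four outermost corners between the yellow lines (2 mm over at most) and within the lane length; plain crate lies tipped too, lower front edge within 90 mm of its start, outside the lane; both at rest (all of step 2 and angle between plain_crate's own x axis and vertical below 0.6 rad and linear speed of each of stamped_crate, plain_crate below 0.02 m/s and distance of plain_crate_front_edge from where it was at the start of the episode below 0.09 m and not (y of plain_crate_middle in the frame of dispatch_lane between -0.1 and 0.1 m)); the robot touches nothing.
It fails at once if a crate is lifted, or tipped some other way than over its front (lower front edge more than 20 mm above the bench) (height (world z) of any of stamped_crate_front_edge, plain_crate_front_edge above 0.02 m).
It fails at once if the plain crate is pushed into the dispatch lane (y of plain_crate_middle in the frame of dispatch_lane between -0.1 and 0.1 m).
It fails at once if a bystander is moved by more than 30 mm or knocked over (distance of any of flux_jar, foil_roll, running_pliers, oil_bottle, offcut_tub, cork_block, brush_mug from where it was at the start of the episode above 0.03 m or angle between any of flux_jar, foil_roll, running_pliers, oil_bottle, offcut_tub, cork_block, brush_mug's own z axis and vertical above 0.5 rad).
It also fails if it takes over 72 s, if anything falls off the work surface, if the arm or the gripper's body presses on something with over 40 N, if the wrist force passes 120 N, or if a joint passes its speed limit or range.

## Working session

There is one attempt and no reset: what is moved stays moved. The work goes in short steps, Python scripts to look and compute and a tool call to move; the robot and the scene stay as the last step left them, time stands still between calls to the robot, and variables do not carry over. Pictures are saved under pics/ and viewed, at most 10 in all, crops included, and the job is handed in when it is done.

Besides the shell and the picture viewer there is one more tool, called after "Request:" by a JSON object that holds its "op" and its "data", one argument or row to a line. drive_tool: Moves the arm, as the interface text tells. Its arguments: {"type":"object","properties":{"rows":{"type":"array"}},"required":["rows"]}

```bash
mkdir -p pics
cat > h.py <<'E'
import numpy as np, cv2
from station import *
def cloud(p):
    z=p["z_map"];v,u=np.mgrid[:384,:512]
    C=np.stack([(u-p["cx"])/p["fx"]*z,(v-p["cy"])/p["fy"]*z,z],-1)
    if "R" in p: W=(C-p["t"])@p["R"]
    else:
        T=p["T_tool_cam"];s=sense();W=(C@T[:3,:3].T+T[:3,3])@np.array(s["ee_rot"]).T+s["tcp_pos"]
    W[z==0]=np.nan
    return W
E
cat > a.py <<'E'
from h import *
ps={n:capture(n) for n in("top","side")}
cv2.imwrite("pics/1.png",np.vstack([ps["top"]["frame"],ps["side"]["frame"]])[:,:,::-1][:, :].copy() if 0 else cv2.resize(np.hstack([ps["top"]["frame"],ps["side"]["frame"]])[:,:,::-1],(800,300)))
cv2.imwrite("pics/2.png",cv2.resize(ps["top"]["frame"][:,:,::-1],(800,600)))
np.set_printoptions(precision=3,suppress=True)
for n in ps:
    W=cloud(ps[n])
    print(n,ps[n]["R"].tolist(),ps[n]["t"],ps[n]["fx"])
    for l in ["stamped_crate","dispatch_lane","flux_jar","foil_roll","running_pliers","oil_bottle","offcut_tub","cork_block","brush_mug"]:
        for d in masks_of(l,ps[n])[:4]:
            P=W[d["region"]];P=P[~np.isnan(P[:,0])]
            if d["p"]>.3 and len(P): print(l,round(d["p"],2),d["xy"],np.nanpercentile(P,[2,50,98],axis=0).tolist().__repr__() if 0 else np.percentile(P,[3,97],axis=0).round(3).tolist())
E
python3 a.py
```

```text
top [[0.013013970684729814, -0.9997163357556775, -0.01994704464972789], [-0.9871080521870115, -0.009662128843426635, -0.15976337682265282], [0.15952532674964479, 0.0217690442935437, -0.986953787588844]] [0.004 0.54  1.248] 385.39751727468877
stamped_crate 0.89 [178.4, 180.3] [[0.546, 0.204, 0.009], [0.612, 0.331, 0.111]]
stamped_crate 0.7 [124.0, 248.1] [[0.324, 0.381, -0.001], [0.396, 0.508, 0.11]]
stamped_crate 0.67 [175.9, 262.5] [[0.265, 0.199, 0.008], [0.332, 0.324, 0.111]]
dispatch_lane 0.6 [265.1, 216.3] [[0.236, -0.127, -0.005], [0.705, 0.099, 0.005]]
flux_jar 0.8 [263.9, 129.7] [[0.739, -0.039, 0.0], [0.784, 0.007, 0.058]]
foil_roll 0.74 [158.0, 149.8] [[0.656, 0.307, 0.004], [0.718, 0.367, 0.015]]
running_pliers 0.69 [315.1, 140.5] [[0.674, -0.196, 0.005], [0.792, -0.155, 0.015]]
oil_bottle 0.58 [219.2, 132.9] [[0.72, 0.112, 0.017], [0.752, 0.152, 0.122]]
offcut_tub 0.71 [96.9, 189.5] [[0.467, 0.497, -0.0], [0.61, 0.621, 0.059]]
cork_block 0.85 [352.6, 148.2] [[0.662, -0.346, 0.014], [0.747, -0.282, 0.034]]
cork_block 0.61 [179.0, 178.8] [[0.546, 0.204, 0.009], [0.61, 0.33,
[... 740 characters left out ...]
jar 0.72 [320.0, 131.2] [[0.501, -0.61, 0.006], [0.565, -0.536, 0.084]]
flux_jar 0.61 [203.8, 190.3] [[0.741, -0.021, 0.014], [0.78, 0.016, 0.057]]
flux_jar 0.36 [285.9, 161.9] [[0.525, -0.335, 0.003], [0.596, -0.205, 0.11]]
foil_roll 0.56 [162.2, 272.4] [[0.655, 0.314, -0.002], [0.717, 0.375, 0.015]]
running_pliers 0.53 [237.1, 173.1] [[0.672, -0.192, -0.001], [0.789, -0.148, 0.014]]
oil_bottle 0.62 [183.1, 212.2] [[0.721, 0.133, 0.008], [0.758, 0.165, 0.117]]
offcut_tub 0.76 [153.3, 343.5] [[0.458, 0.504, 0.003], [0.613, 0.627, 0.061]]
cork_block 0.61 [253.6, 156.1] [[0.66, -0.336, 0.002], [0.752, -0.272, 0.033]]
brush_mug 0.84 [320.4, 131.7] [[0.502, -0.61, 0.005], [0.566, -0.536, 0.084]]
```

View pics/2.png

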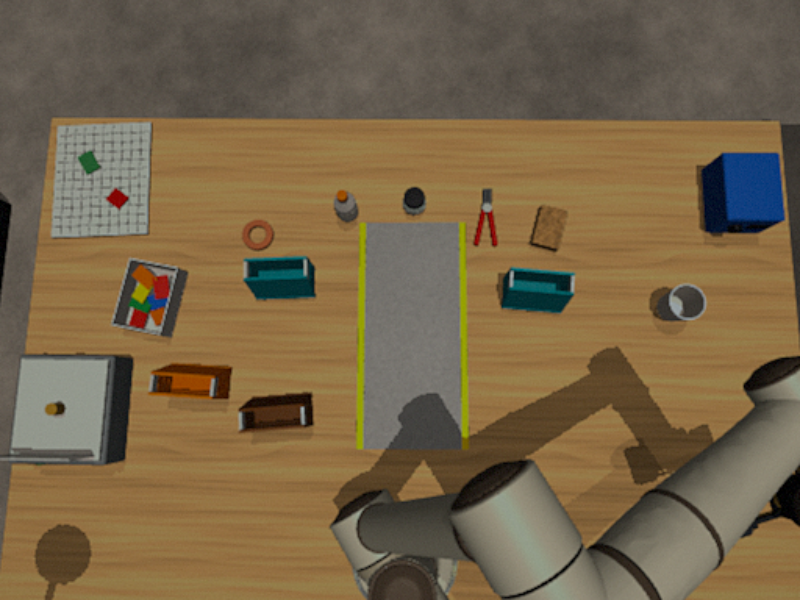

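View pics/1.png

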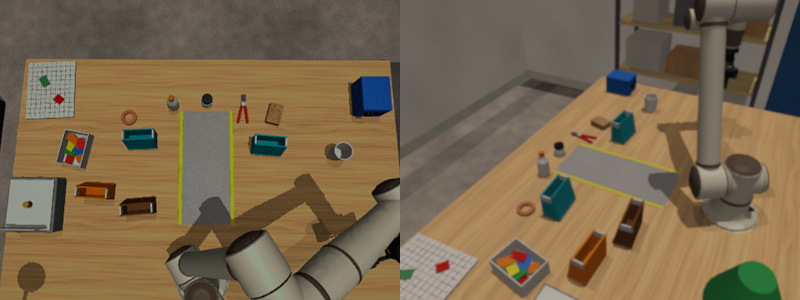

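The turquoise crates are at about (280,278) and (538,290) in the 800x600 top picture. Their look-alikes are brown (276,412) and orange (190,381), which I leave alone. Next I get accurate crate and lane poses and a close crop.

```bash
cat > b.py <<'E'
from h import *
ps=[capture("top"),capture("side")]
for p in ps:
    W=cloud(p);hsv=cv2.cvtColor(p["frame"],cv2.COLOR_RGB2HSV)
    ye=(hsv[...,0]>22)&(hsv[...,0]<36)&(hsv[...,1]>180)&(hsv[...,2]>60)&(abs(W[...,2])<.01)&(abs(W[...,1])<.2)&(W[...,0]>.2)&(W[...,0]<.75)
    for s in(1,-1):
        P=W[ye&(s*W[...,1]>0)];c=np.polyfit(P[:,0],P[:,1],1)
        print("line",s,len(P),"y=",c,P[:,0].min(),P[:,0].max(), (P[:,1]-np.polyval(c,P[:,0])).std())
    for s in(1,-1):
        m=(W[...,2]>.1)&(W[...,2]<.118)&(W[...,0]>.45)&(W[...,0]<.68)&(s*W[...,1]>.18)&(s*W[...,1]<.36)
        P=W[m];r=cv2.minAreaRect(P[:,:2].astype(np.float32)*1000);print("rim",s,len(P),r)
        m2=(W[...,2]>.004)&(W[...,2]<.118)&(W[...,0]>.45)&(W[...,0]<.68)&(s*W[...,1]>.18)&(s*W[...,1]<.37)
        P=W[m2];r=cv2.minAreaRect(P[:,:2].astype(np.float32)*1000);print("all",s,len(P),r,cv2.boxPoints(r).round().tolist())
f=ps[0]["frame"][:,:,::-1]
cv2.imwrite("pics/3.png",cv2.resize(f[150:215,140:390],(800,208),interpolation=cv2.INTER_CUBIC))
E
python3 b.py; python3 -c "
from station import sense;print(sense())"
```

```text
line 1 555 y= [0.00921785 0.09670718] 0.22235974335137013 0.7203720512568068 0.003836947066377958
line -1 555 y= [ 0.01077662 -0.13003447] 0.22533793103995445 0.725022645443993 0.0037870682428866437
rim 1 262 ((588.7330932617188, 270.2514343261719), (50.95337677001953, 131.62261962890625), 2.8184657096862793)
all 1 1301 ((567.1478881835938, 273.00860595703125), (226.70994567871094, 186.28366088867188), 0.5165925621986389) [[453.0, 365.0], [455.0, 179.0], [681.0, 181.0], [680.0, 367.0]]
rim -1 275 ((566.9188232421875, -276.72064208984375), (130.28819274902344, 49.96525573730469), 85.2416763305664)
all -1 1431 ((564.9031982421875, -274.4551696777344), (185.97096252441406, 229.55149841308594), 89.75695037841797) [[450.0, -367.0], [679.0, -368.0], [680.0, -182.0], [451.0, -181.0]]
line 1 165 y= [0.0142494 0.097507 ] 0.226358073636709 0.7163056895393449 0.002796496446991264
line -1 42 y= [ 0.01550015 -0.12965688] 0.22845023027485856 0.5741293121684751 0.003141659696472515
rim 1 360 ((589.8760375976562, 274.7864990234375), (52.13222122192383, 132.65235900878906), 2.8060052394866943)
all 1 
[... 584 characters left out ...]
136245e+01, -1.48189405e+01]), 'joint_velocities': array([-0.04875065, -0.00316579, -0.02509221, -0.04362672, -0.05600076,
       -0.00221017]), 'effort': array([ 4.52027525e-04, -3.90482104e+01,  1.87625420e+01,  4.22442108e+00,
        1.54549512e-02, -4.00054330e-05]), 'tcp_pos': array([ 0.18998027, -0.59539061,  0.24156546]), 'ee_rot': array([[-9.52698938e-01, -3.03915668e-01, -1.25754052e-05],
       [-3.03915668e-01,  9.52698938e-01,  1.72724786e-05],
       [ 6.73119832e-06,  2.02773347e-05, -1.00000000e+00]]), 'wrist_force': array([-0.08138593,  0.16027977, -0.78857761]), 'moment': array([0.02149493, 0.00733056, 0.00128771]), 'gripper_force': 0.0, 'gripper_width': 1.0006737511419639}
```

View pics/3.png

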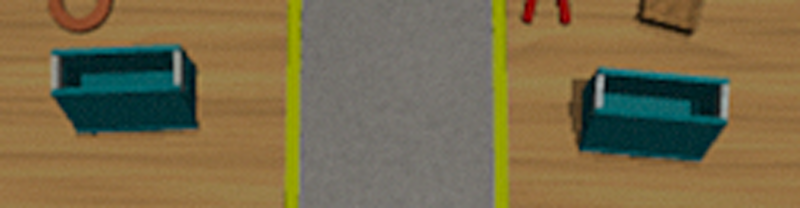

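The crop shows the two turquoise crates, each open with its leaning front towards the robot, at (125,90) and (655,115). I start with the right crate: go behind it with the fingers open along y.

Request:
{"op": "drive_tool", "data": {
  "rows": [
    [100,33,23,0,0,0,-0.095],
    [100,33,23,0,0,0,-0.095],
    [100,33,23,0,0,0,-0.095],
    [100,33,23,0,0,0,-0.095],
    [100,33,23,0,0,0,0]
  ]
}}

```text
time_s: 1.52
tcp_pos: [0.3562, -0.4792, 0.2418]
ee_rot: [[-0.997, 0.075, 0.0], [0.075, 0.997, -0.0], [-0.0, -0.0, -1.0]]
wrist_force: [-0.1, -0.0, 0.8]
gripper_width: 1.003
gripper_force: 0.0
```

Request:
{"op": "drive_tool", "data": {
  "rows": [
    [100,33,23,0,0,0,0],
    [100,33,23,0,0,0,0],
    [100,33,23,0,0,0,0],
    [100,33,23,0,0,0,0],
    [100,33,23,0,0,0,0]
  ]
}}

```text
time_s: 1.93
tcp_pos: [0.5214, -0.364, 0.2418]
ee_rot: [[-0.997, 0.071, 0.0], [0.071, 0.997, -0.0], [-0.0, -0.0, -1.0]]
wrist_force: [0.4, -0.1, 0.1]
gripper_width: 1.0
gripper_force: 0.0
```

Request:
{"op": "drive_tool", "data": {
  "rows": [
    [100,33,23,0,0,0,0],
    [100,33,23,0,0,0,0],
    [100,33,23,0,0,0,0],
    [100,30,21,0,0,0,0],
    [100,0,0,0,0,0,0]
  ]
}}

```text
time_s: 2.35
tcp_pos: [0.6537, -0.2711, 0.2399]
ee_rot: [[-0.998, 0.065, 0.001], [0.065, 0.998, 0.0], [-0.001, 0.0, -1.0]]
wrist_force: [-0.5, -0.7, 0.0]
gripper_width: 1.004
gripper_force: 0.0
```

Request:
{"op": "drive_tool", "data": {
  "rows": [
    [100,0,-3,-36,0,0,0],
    [100,0,0,-36,0,0,0],
    [100,0,0,-36,0,0,0],
    [100,0,0,-36,0,0,0],
    [100,-10,0,0,0,0,0]
  ]
}}

```text
time_s: 2.77
tcp_pos: [0.6349, -0.2767, 0.0876]
ee_rot: [[-0.997, 0.072, -0.014], [0.072, 0.997, 0.005], [0.015, 0.004, -1.0]]
wrist_force: [-1.8, 0.2, -0.6]
gripper_width: 1.003
gripper_force: 0.0
```

Request:
{"op": "drive_tool", "data": {
  "rows": [
    [100,-10,0,0,0,0,0],
    [100,-8,0,0,0,0,0],
    [100,-8,0,0,0,0,0],
    [100,-8,0,0,0,0,0],
    [100,-8,0,0,0,0,0]
  ]
}}

```text
time_s: 3.18
tcp_pos: [0.5989, -0.2789, 0.0996]
ee_rot: [[-0.997, 0.071, 0.007], [0.071, 0.997, -0.002], [-0.008, -0.001, -1.0]]
wrist_force: [5.6, 0.3, 3.3]
gripper_width: 1.001
gripper_force: 2.4
```

Request:
{"op": "drive_tool", "data": {
  "rows": [
    [100,-8,0,0,0,0,0],
    [100,-8,0,0,0,0,0],
    [100,-8,0,0,0,0,0],
    [100,-8,0,0,0,0,0],
    [100,-8,0,0,0,0,0]
  ]
}}

```text
time_s: 3.6
tcp_pos: [0.5566, -0.2786, 0.0989]
ee_rot: [[-0.998, 0.071, 0.001], [0.071, 0.998, -0.001], [-0.001, -0.001, -1.0]]
wrist_force: [1.0, -0.6, 4.8]
gripper_width: 1.002
gripper_force: 1.6
```

Request:
{"op": "drive_tool", "data": {
  "rows": [
    [100,-8,0,0,0,0,0],
    [100,-8,0,0,0,0,0],
    [100,-8,0,0,0,0,0],
    [100,-6,0,0,0,0,0],
    [100,0,0,0,0,0,0]
  ]
}}

```text
time_s: 4.02
tcp_pos: [0.5247, -0.2782, 0.0969]
ee_rot: [[-0.997, 0.072, -0.003], [0.072, 0.997, 0.001], [0.003, 0.001, -1.0]]
wrist_force: [0.4, 0.0, -0.5]
gripper_width: 1.002
gripper_force: 0.0
```

Run:
```python
from h import *
p=capture("side");q=capture("top")
cv2.imwrite("pics/4.png",np.hstack([cv2.resize(p["frame"][120:280,220:380],(400,400)),cv2.resize(q["frame"][130:290,270:430],(400,400))])[:,:,::-1])
```

```text
(no output)
```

View pics/4.png

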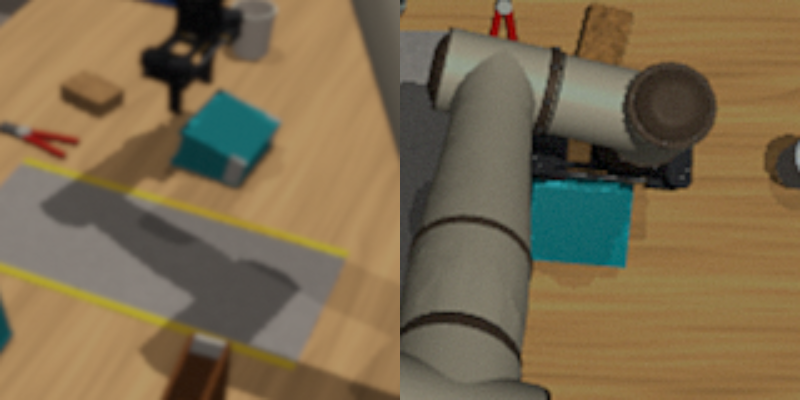

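The picture shows the right crate lying on its front: side view (225,140), top view (580,225). Now the left crate.

Request:
{"op": "drive_tool", "data": {
  "rows": [
    [100,12,0,20,0,0,0],
    [100,10,0,38,0,0,0],
    [100,10,0,38,0,0,0],
    [100,10,0,38,0,0,0.06],
    [100,8,37,8,0,0,0.06]
  ]
}}

```text
time_s: 4.53
tcp_pos: [0.5809, -0.2463, 0.247]
ee_rot: [[-0.999, -0.048, 0.013], [-0.048, 0.999, -0.006], [-0.012, -0.007, -1.0]]
wrist_force: [1.4, 0.1, 1.1]
gripper_width: 1.001
gripper_force: 0.0
```

Request:
{"op": "drive_tool", "data": {
  "rows": [
    [100,7,38,0,0,0,0],
    [100,7,38,0,0,0,0],
    [100,7,38,0,0,0,0],
    [100,7,38,0,0,0,0],
    [100,7,38,0,0,0,0]
  ]
}}

```text
time_s: 4.95
tcp_pos: [0.6123, -0.0494, 0.2396]
ee_rot: [[-0.999, -0.049, 0.0], [-0.049, 0.999, 0.0], [-0.0, -0.0, -1.0]]
wrist_force: [1.6, -0.0, -0.1]
gripper_width: 1.001
gripper_force: 0.0
```

Request:
{"op": "drive_tool", "data": {
  "rows": [
    [100,7,38,0,0,0,0],
    [100,7,38,0,0,0,0],
    [100,7,38,0,0,0,0],
    [100,7,38,0,0,0,0],
    [100,7,38,0,0,0,0]
  ]
}}

```text
time_s: 5.37
tcp_pos: [0.6472, 0.1408, 0.2394]
ee_rot: [[-0.999, -0.049, -0.0], [-0.049, 0.999, -0.0], [0.0, -0.0, -1.0]]
wrist_force: [-0.2, -0.5, 0.7]
gripper_width: 1.0
gripper_force: 0.0
```

Request:
{"op": "drive_tool", "data": {
  "rows": [
    [100,7,38,0,0,0,0],
    [100,5,38,0,0,0,0],
    [100,5,38,0,0,0,0],
    [100,0,22,0,0,0,0],
    [100,0,0,0,0,0,0]
  ]
}}

```text
time_s: 5.78
tcp_pos: [0.6637, 0.2799, 0.2377]
ee_rot: [[-0.999, -0.054, -0.001], [-0.054, 0.999, 0.0], [0.001, 0.0, -1.0]]
wrist_force: [0.1, 0.0, 0.3]
gripper_width: 0.999
gripper_force: 0.0
```

Request:
{"op": "drive_tool", "data": {
  "rows": [
    [100,0,-5,-35,0,0,0],
    [100,0,0,-35,0,0,0],
    [100,0,0,-35,0,0,0],
    [100,-5,0,-34,0,0,0],
    [100,-12,0,0,0,0,0]
  ]
}}

```text
time_s: 6.2
tcp_pos: [0.6433, 0.2665, 0.091]
ee_rot: [[-0.999, -0.046, -0.014], [-0.046, 0.999, -0.007], [0.014, -0.006, -1.0]]
wrist_force: [-0.7, -0.4, -1.5]
gripper_width: 1.0
gripper_force: 0.0
```

Request:
{"op": "drive_tool", "data": {
  "rows": [
    [100,-12,0,0,0,0,0],
    [100,-8,0,0,0,0,0],
    [100,-8,0,0,0,0,0],
    [100,-8,0,0,0,0,0],
    [100,-8,0,0,0,0,0]
  ]
}}

```text
time_s: 6.62
tcp_pos: [0.6047, 0.2704, 0.1031]
ee_rot: [[-0.999, -0.049, 0.006], [-0.049, 0.999, 0.003], [-0.006, 0.003, -1.0]]
wrist_force: [2.7, -0.3, 4.8]
gripper_width: 0.998
gripper_force: 2.3
```

Request:
{"op": "drive_tool", "data": {
  "rows": [
    [100,-8,0,0,0,0,0],
    [100,-8,0,0,0,0,0],
    [100,-8,0,0,0,0,0],
    [100,-8,0,0,0,0,0],
    [100,-8,0,0,0,0,0]
  ]
}}

```text
time_s: 7.03
tcp_pos: [0.5604, 0.2688, 0.099]
ee_rot: [[-0.999, -0.048, -0.004], [-0.048, 0.999, -0.002], [0.004, -0.002, -1.0]]
wrist_force: [-0.4, -0.9, 0.4]
gripper_width: 1.0
gripper_force: 0.0
```

Request:
{"op": "drive_tool", "data": {
  "rows": [
    [100,-8,0,0,0,0,0],
    [100,-8,0,0,0,0,0],
    [100,-6,0,0,0,0,0],
    [100,0,0,0,0,0,0],
    [100,0,0,0,0,0,0]
  ]
}}

```text
time_s: 7.45
tcp_pos: [0.5407, 0.2697, 0.1006]
ee_rot: [[-0.999, -0.049, 0.0], [-0.049, 0.999, -0.0], [-0.0, -0.0, -1.0]]
wrist_force: [0.3, -0.3, -0.4]
gripper_width: 0.999
gripper_force: 0.0
```

Raise and retreat behind, then look.

Request:
{"op": "drive_tool", "data": {
  "rows": [
    [100,12,0,20,0,0,0],
    [100,15,0,35,0,0,0],
    [100,15,0,35,0,0,0],
    [100,15,0,35,0,0,0],
    [100,15,0,35,0,0,0]
  ]
}}

```text
time_s: 7.87
tcp_pos: [0.6138, 0.2693, 0.2625]
ee_rot: [[-0.999, -0.049, 0.0], [-0.049, 0.999, 0.0], [-0.0, 0.0, -1.0]]
wrist_force: [1.7, -0.1, -0.7]
gripper_width: 0.997
gripper_force: 0.0
```

Request:
{"op": "drive_tool", "data": {
  "rows": [
    [100,20,-35,0,0,0,0],
    [100,20,-35,0,0,0,0],
    [100,20,-35,0,0,0,0],
    [100,20,-35,0,0,0,0],
    [100,10,-35,0,0,0,0]
  ]
}}

```text
time_s: 8.28
tcp_pos: [0.7048, 0.0926, 0.2598]
ee_rot: [[-0.999, -0.048, 0.0], [-0.048, 0.999, -0.0], [-0.0, -0.0, -1.0]]
wrist_force: [0.5, 0.8, 0.1]
gripper_width: 1.003
gripper_force: 0.0
```

```bash
cat > c.py <<'E'
from h import *
import sys
ps=[capture("top"),capture("side")]
for p in ps:
    W=cloud(p);f=p["frame"].astype(int);hsv=cv2.cvtColor(p["frame"],cv2.COLOR_RGB2HSV)
    red=(f[...,0]>80)&(f[...,1]<60)&(f[...,2]<60)
    for s in(1,-1):
        box=(W[...,0]>.36)&(W[...,0]<.62)&(s*W[...,1]>.0)&(s*W[...,1]<.37)&(W[...,2]>.008)&(W[...,2]<.08)
        print("crate",s,"red px",(box&red).sum(),"white",(box&(hsv[...,1]<60)).sum())
        for lo,hi in((.05,.08),(.008,.08)):
            P=W[box&(W[...,2]>lo)&(W[...,2]<hi)]
            if len(P)<20: continue
            r=cv2.minAreaRect(P[:,:2].astype(np.float32)*1000);print(len(P),np.round(r[1]),round(r[2],1),cv2.boxPoints(r).round().tolist())
a,b=ps[0]["frame"],ps[1]["frame"]
cv2.imwrite(sys.argv[1],np.vstack([cv2.resize(a[140:240,140:390],(750,300)),cv2.resize(b[120:320,120:420],(450,300)) if 0 else cv2.copyMakeBorder(cv2.resize(b[130:290,130:380],(469,300)),0,0,0,281,0)])[:,:,::-1])
E
python3 c.py pics/5.png
```

```text
crate 1 red px 0 white 4
33 [43. 11.] 7.3 [[485.0, 208.0], [486.0, 197.0], [529.0, 202.0], [528.0, 214.0]]
79 [147. 111.] 51.1 [[418.0, 135.0], [504.0, 65.0], [596.0, 179.0], [510.0, 249.0]]
crate -1 red px 0 white 42
1114 [131. 108.] 86.0 [[392.0, -330.0], [499.0, -338.0], [509.0, -207.0], [401.0, -199.0]]
1472 [340. 163.] 77.8 [[367.0, -362.0], [525.0, -396.0], [597.0, -63.0], [438.0, -29.0]]
crate 1 red px 0 white 142
1207 [104. 136.] 1.9 [[423.0, 334.0], [427.0, 198.0], [532.0, 202.0], [527.0, 338.0]]
1829 [121. 137.] 2.4 [[415.0, 334.0], [421.0, 197.0], [542.0, 203.0], [537.0, 339.0]]
crate -1 red px 0 white 118
567 [139. 108.] 84.5 [[391.0, -327.0], [499.0, -338.0], [512.0, -200.0], [405.0, -189.0]]
968 [139. 119.] 84.3 [[390.0, -327.0], [508.0, -339.0], [522.0, -200.0], [403.0, -189.0]]
```

View pics/5.png

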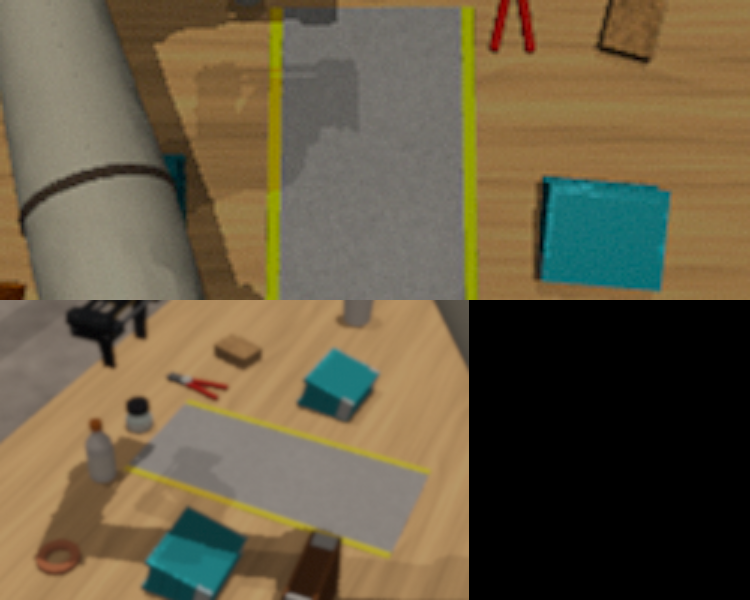

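Both crates lie on their fronts: right at (605,235) in the top part, left at (195,560) in the lower part. The undersides face +x and are hidden from the fixed cameras, so I check what the wrist camera offers.

Run:
```python
from h import *
s=sense();p=capture("wrist");T=p["T_tool_cam"];print(T.round(3).tolist(),p["fx"],p["cx"],p["cy"])
cam=s["ee_rot"]@T[:3,3]+s["tcp_pos"];print(cam,(s["ee_rot"]@T[:3,:3]).round(3))
R=s["ee_rot"]@T[:3,:3]
for n,X in(("L",(.545,.27,.035)),("R",(.525,-.27,.035))):
    c=R.T@(np.array(X)-cam);print(n,c,p["fx"]*c[:2]/c[2]+[p["cx"],p["cy"]])
```

```text
[[-0.001, -0.952, -0.305, 0.084], [1.0, -0.001, -0.001, -0.001], [0.001, -0.305, 0.952, -0.142], [0.0, 0.0, 0.0, 1.0]] 311.54166970443987 247.17683341962282 191.98808780574652
[0.62050944 0.0849163  0.40176859] [[-0.04   0.952  0.304]
 [ 0.999  0.039  0.01 ]
 [-0.002  0.304 -0.953]]
L [ 0.18868566 -0.17614027  0.32840399] [426.17418839  24.89196054]
R [-0.35006147 -0.21631013  0.31666028] [-97.22612112 -20.82552763]
```

The camera sits on the tool's robot side. A 90° turn, which the sideways push needs anyway, plus a view from behind will show the left underside.

Request:
{"op": "drive_tool", "data": {
  "rows": [
    [100,3,14,0,0,0,-0.12],
    [100,3,14,0,0,0,-0.12],
    [100,3,14,0,0,0,-0.12],
    [100,3,14,0,0,0,-0.12],
    [100,3,14,0,0,0,-0.12]
  ]
}}

```text
time_s: 8.85
tcp_pos: [0.7178, 0.1665, 0.2606]
ee_rot: [[-0.849, 0.528, 0.0], [0.528, 0.849, 0.0], [0.0, 0.0, -1.0]]
wrist_force: [-0.3, -0.2, -0.5]
gripper_width: 1.004
gripper_force: 0.0
```

Request:
{"op": "drive_tool", "data": {
  "rows": [
    [100,3,14,0,0,0,-0.12],
    [100,3,14,0,0,0,-0.12],
    [100,3,14,0,0,0,-0.12],
    [100,3,14,0,0,0,-0.12],
    [100,3,14,0,0,0,-0.12]
  ]
}}

```text
time_s: 9.27
tcp_pos: [0.7453, 0.2098, 0.2586]
ee_rot: [[-0.486, 0.874, -0.015], [0.873, 0.487, 0.038], [0.041, 0.005, -0.999]]
wrist_force: [-0.1, 0.4, 0.7]
gripper_width: 0.997
gripper_force: 0.0
```

Request:
{"op": "drive_tool", "data": {
  "rows": [
    [100,3,14,0,0,0,-0.12],
    [100,3,14,0,0,0,-0.12],
    [100,0,9,0,0,0,-0.12],
    [100,0,0,0,0,0,0],
    [100,0,0,0,0,0,0]
  ]
}}

```text
time_s: 9.68
tcp_pos: [0.7756, 0.1406, 0.2393]
ee_rot: [[-0.344, 0.939, -0.013], [0.928, 0.342, 0.146], [0.141, 0.039, -0.989]]
wrist_force: [-0.2, 0.5, -0.3]
gripper_width: 0.999
gripper_force: 0.0
```

Run:
```python
from h import *
s=sense();p=capture("wrist");print(s["joints"])
cv2.imwrite("pics/6.png",p["frame"][:,:,::-1])
```

```text
[  18.8291342    38.81343746   31.41960282   -8.28436808  -80.66851526
 -177.42267303]
```

View pics/6.png

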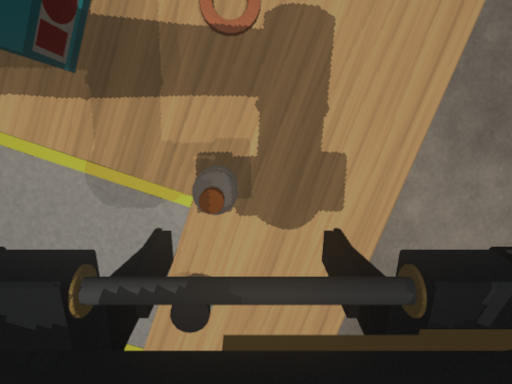

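The wrist picture shows the red stamp on white on the left crate, at (60,15), so the left crate is the stamped one. The last joint is at its limit, so I turn back the other way while moving to the crate's outer (+y) side.

Request:
{"op": "drive_tool", "data": {
  "rows": [
    [50,-8,6,6,-0.05,-0.005,0.1],
    [50,-11,9,6,-0.05,-0.005,0.1],
    [50,-11,9,6,-0.046,0,0.1],
    [50,-11,9,3,0,0,0.118],
    [50,-11,9,0,0,0,0.118]
  ]
}}

```text
time_s: 10.15
tcp_pos: [0.7227, 0.1873, 0.2623]
ee_rot: [[-0.783, 0.622, -0.019], [0.622, 0.783, -0.01], [0.008, -0.02, -1.0]]
wrist_force: [0.9, -0.2, 0.3]
gripper_width: 0.708
gripper_force: 0.0
```

Request:
{"op": "drive_tool", "data": {
  "rows": [
    [50,-11,10,0,0,0,0.118],
    [50,-11,10,0,0,0,0.118],
    [50,-11,10,0,0,0,0.118],
    [50,-11,10,0,0,0,0.118],
    [50,-11,10,0,0,0,0.118]
  ]
}}

```text
time_s: 10.57
tcp_pos: [0.6673, 0.2364, 0.2618]
ee_rot: [[-0.997, 0.082, -0.01], [0.082, 0.996, -0.02], [0.009, -0.02, -1.0]]
wrist_force: [0.3, 0.2, 0.2]
gripper_width: 0.506
gripper_force: 0.0
```

Request:
{"op": "drive_tool", "data": {
  "rows": [
    [50,-11,10,0,0,0,0.118],
    [50,-11,10,0,0,0,0.118],
    [50,-11,10,0,0,0,0.118],
    [50,-11,10,0,0,0,0.118],
    [50,-11,10,0,0,0,0.118]
  ]
}}

```text
time_s: 10.98
tcp_pos: [0.6121, 0.2863, 0.2618]
ee_rot: [[-0.874, -0.486, 0.003], [-0.486, 0.874, -0.022], [0.009, -0.021, -1.0]]
wrist_force: [-0.8, 0.8, -0.0]
gripper_width: 0.497
gripper_force: 0.0
```

Request:
{"op": "drive_tool", "data": {
  "rows": [
    [50,-11,10,0,0,0,0.118],
    [50,-11,10,0,0,0,0.118],
    [50,-11,10,0,0,0,0.118],
    [50,-11,10,0,0,0,0.118],
    [50,-11,10,0,0,0,0.118]
  ]
}}

```text
time_s: 11.4
tcp_pos: [0.5569, 0.3361, 0.2618]
ee_rot: [[-0.456, -0.89, 0.015], [-0.89, 0.456, -0.018], [0.009, -0.021, -1.0]]
wrist_force: [-0.4, 0.1, -0.7]
gripper_width: 0.499
gripper_force: 0.0
```

Run:
```python
from h import *
from scipy.spatial.transform import Rotation as r
s=sense();print(s["joints"].round(1),s["tcp_pos"].round(4))
g=np.radians(92.4);T=np.array([[-np.cos(g),-np.sin(g),0],[-np.sin(g),np.cos(g),0],[0,0,-1]])
print(r.from_matrix(T@s["ee_rot"].T).as_rotvec())
p=capture("top")
W=cloud(p);b=(W[...,2]>.1)&(W[...,2]<.12)&(W[...,0]>.3)&(W[...,0]<.41)&(W[...,1]>.36)&(W[...,1]<.53)
P=W[b];print("orange top",len(P),np.percentile(P,[1,99],axis=0) if len(P) else 0)
```

```text
[ 45.9  23.8   5.5   1.4 -71.9 -73.5] [0.5569 0.3361 0.2618]
[0.01321022 0.01933692 0.51501929]
orange top 212 [[0.32408678 0.38106137 0.10098628]
 [0.37576985 0.50993345 0.112912  ]]
```

Request:
{"op": "drive_tool", "data": {
  "rows": [
    [50,-12,8,0,0.013,0.019,0.103],
    [50,-12,8,0,0,0,0.103],
    [50,-12,8,0,0,0,0.103],
    [50,-12,8,0,0,0,0.103],
    [50,-12,8,0,0,0,0.103]
  ]
}}

```text
time_s: 11.87
tcp_pos: [0.4971, 0.3755, 0.2617]
ee_rot: [[0.04, -0.999, -0.001], [-0.999, -0.04, -0.005], [0.005, 0.001, -1.0]]
wrist_force: [0.5, -0.3, -1.0]
gripper_width: 0.5
gripper_force: 0.0
```

Request:
{"op": "drive_tool", "data": {
  "rows": [
    [50,0,0,0,0,0,0],
    [50,0,0,-35,0,0,0],
    [50,0,0,-35,0,0,0],
    [50,0,0,-35,0,0,0],
    [50,0,0,-20,0,0,0]
  ]
}}

```text
time_s: 12.28
tcp_pos: [0.4966, 0.3732, 0.1325]
ee_rot: [[0.032, -0.999, -0.005], [-0.999, -0.031, -0.009], [0.009, 0.005, -1.0]]
wrist_force: [-1.3, -0.2, -0.9]
gripper_width: 0.497
gripper_force: 0.0
```

Run:
```python
from h import *
s=sense();p=capture("side");W=cloud(p);print(s["tcp_pos"])
f=p["frame"].astype(int)
b=(W[...,0]>.36)&(W[...,0]<.58)&(W[...,1]>.15)&(W[...,1]<.36)&(W[...,2]>.008)&(W[...,2]<.08)&(f[...,2]>f[...,0]+25)
P=W[b];r=cv2.minAreaRect(P[:,:2].astype(np.float32)*1000);print(len(P),cv2.boxPoints(r).round().tolist())
cv2.imwrite("pics/7.png",cv2.resize(p["frame"][130:384,120:420][:,:,::-1],(600,508)))
```

```text
[0.49664588 0.37321287 0.13254179]
1072 [[416.0, 334.0], [421.0, 201.0], [538.0, 206.0], [533.0, 339.0]]
```

View pics/7.png

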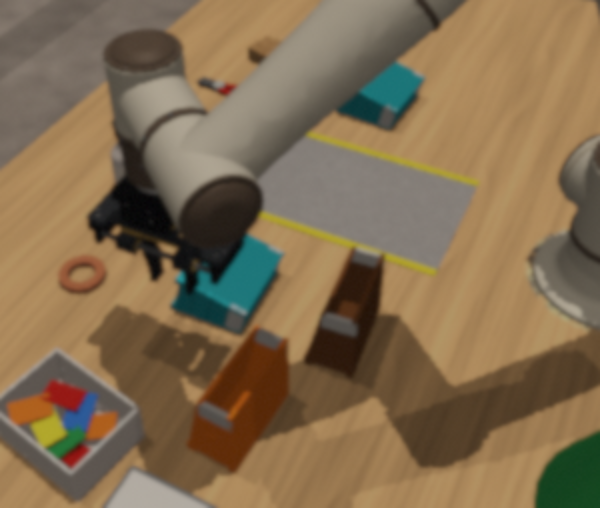

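The gripper hangs clear of the orange crate at (240,400), beside the stamped crate at (230,290). I descend and push along -y.

Request:
{"op": "drive_tool", "data": {
  "rows": [
    [50,0,0,-35,0,0,0],
    [50,0,0,-35,0,0,0],
    [50,0,0,-20,0,0,0],
    [50,0,0,0,0,0,0],
    [50,0,-8,0,0,0,0]
  ]
}}

```text
time_s: 12.75
tcp_pos: [0.4991, 0.3674, 0.0465]
ee_rot: [[0.035, -0.999, -0.0], [-0.999, -0.035, -0.006], [0.006, 0.0, -1.0]]
wrist_force: [0.4, 0.2, 0.6]
gripper_width: 0.498
gripper_force: 0.0
```

Request:
{"op": "drive_tool", "data": {
  "rows": [
    [50,0,-8,0,0,0,0],
    [50,0,-8,0,0,0,0],
    [50,0,-8,0,0,0,0],
    [50,0,-8,0,0,0,0],
    [50,0,-8,0,0,0,0]
  ]
}}

```text
time_s: 13.17
tcp_pos: [0.5001, 0.3267, 0.0482]
ee_rot: [[0.033, -0.999, 0.003], [-0.999, -0.033, -0.001], [0.001, -0.003, -1.0]]
wrist_force: [0.4, 3.9, 3.9]
gripper_width: 0.498
gripper_force: 2.2
```

Request:
{"op": "drive_tool", "data": {
  "rows": [
    [50,0,-10,0,0,0,0],
    [50,0,-10,0,0,0,0],
    [50,0,-10,0,0,0,0],
    [50,0,-10,0,0,0,0],
    [50,0,-10,0,0,0,0]
  ]
}}

```text
time_s: 13.58
tcp_pos: [0.4987, 0.2748, 0.0462]
ee_rot: [[0.033, -0.999, -0.001], [-0.999, -0.033, -0.006], [0.006, 0.001, -1.0]]
wrist_force: [0.4, 4.8, 2.7]
gripper_width: 0.496
gripper_force: 2.1
```

Request:
{"op": "drive_tool", "data": {
  "rows": [
    [50,0,-10,0,0,0,0],
    [50,0,-10,0,0,0,0],
    [50,0,-10,0,0,0,0],
    [50,0,-10,0,0,0,0],
    [50,0,-10,0,0,0,0]
  ]
}}

```text
time_s: 14.0
tcp_pos: [0.4985, 0.2246, 0.046]
ee_rot: [[0.033, -0.999, -0.002], [-0.999, -0.033, -0.006], [0.006, 0.002, -1.0]]
wrist_force: [-0.0, 3.2, 3.2]
gripper_width: 0.499
gripper_force: 2.1
```

```bash
cat > d.py <<'E'
from h import *
print(sense()["tcp_pos"])
for n in("side","top"):
    p=capture(n);W=cloud(p);f=p["frame"].astype(int)
    b=(W[...,0]>.36)&(W[...,0]<.6)&(W[...,1]>-.15)&(W[...,1]<.36)&(W[...,2]>.008)&(W[...,2]<.08)&(f[...,2]>f[...,0]+25)
    P=W[b];
    if len(P)>20: r=cv2.minAreaRect(P[:,:2].astype(np.float32)*1000);print(n,len(P),r[2],cv2.boxPoints(r).round().tolist())
E
python3 d.py
```

```text
[0.49848746 0.22462606 0.04596604]
side 413 61.642372131347656 [[366.0, 120.0], [451.0, 74.0], [527.0, 215.0], [442.0, 260.0]]
top 1171 0.6090007424354553 [[418.0, 203.0], [419.0, 77.0], [539.0, 78.0], [537.0, 204.0]]
```

Sliding straight. I continue about 155 mm.

Request:
{"op": "drive_tool", "data": {
  "rows": [
    [50,0,-10,0,0,0,0],
    [50,0,-10,0,0,0,0],
    [50,0,-10,0,0,0,0],
    [50,0,-10,0,0,0,0],
    [50,0,-10,0,0,0,0]
  ]
}}

```text
time_s: 14.52
tcp_pos: [0.498, 0.1742, 0.0456]
ee_rot: [[0.032, -0.999, -0.003], [-0.999, -0.032, -0.007], [0.007, 0.003, -1.0]]
wrist_force: [-0.2, 3.1, -1.1]
gripper_width: 0.499
gripper_force: 0.8
```

Request:
{"op": "drive_tool", "data": {
  "rows": [
    [50,0,-10,0,0,0,0],
    [50,0,-10,0,0,0,0],
    [50,0,-10,0,0,0,0],
    [50,0,-10,0,0,0,0],
    [50,0,-10,0,0,0,0]
  ]
}}

```text
time_s: 14.93
tcp_pos: [0.4985, 0.1246, 0.046]
ee_rot: [[0.033, -0.999, -0.002], [-0.999, -0.033, -0.006], [0.006, 0.002, -1.0]]
wrist_force: [-0.1, 1.5, -1.3]
gripper_width: 0.5
gripper_force: 0.9
```

Request:
{"op": "drive_tool", "data": {
  "rows": [
    [50,0,-10,0,0,0,0],
    [50,0,-10,0,0,0,0],
    [50,0,-10,0,0,0,0],
    [50,0,-10,0,0,0,0],
    [50,0,-10,0,0,0,0]
  ]
}}

```text
time_s: 15.35
tcp_pos: [0.4985, 0.0746, 0.0461]
ee_rot: [[0.033, -0.999, -0.002], [-0.999, -0.033, -0.006], [0.006, 0.002, -1.0]]
wrist_force: [-0.5, 1.8, -1.0]
gripper_width: 0.497
gripper_force: 0.9
```

Request:
{"op": "drive_tool", "data": {
  "rows": [
    [50,0,-6,0,0,0,0],
    [50,0,0,0,0,0,0],
    [50,0,15,0,0,0,0],
    [50,0,25,0,0,0,0],
    [50,0,30,0,0,0,0]
  ]
}}

```text
time_s: 15.77
tcp_pos: [0.4983, 0.1391, 0.0461]
ee_rot: [[0.031, -1.0, -0.002], [-1.0, -0.031, -0.007], [0.007, 0.003, -1.0]]
wrist_force: [-0.0, 0.3, -0.0]
gripper_width: 0.502
gripper_force: 0.0
```

Request:
{"op": "drive_tool", "data": {
  "rows": [
    [50,0,15,35,0,0,0],
    [50,0,15,35,0,0,0],
    [50,0,15,35,0,0,0],
    [50,0,35,20,0,0,0],
    [50,0,35,20,0,0,0]
  ]
}}

```text
time_s: 16.18
tcp_pos: [0.4986, 0.2552, 0.1937]
ee_rot: [[0.032, -0.999, 0.0], [-0.999, -0.032, -0.005], [0.005, -0.0, -1.0]]
wrist_force: [1.7, 0.6, -1.0]
gripper_width: 0.502
gripper_force: 0.0
```

```bash
python3 d.py; python3 c.py pics/8.png | tail -12
```

```text
[0.49857009 0.25524419 0.19367221]
side 1095 1.6887890100479126 [[417.0, 59.0], [421.0, -76.0], [542.0, -73.0], [538.0, 62.0]]
top 1339 0.348882794380188 [[419.0, 52.0], [420.0, -77.0], [540.0, -76.0], [539.0, 52.0]]
crate 1 red px 0 white 14
432 [107.  50.] 0.5 [[416.0, 51.0], [416.0, 2.0], [524.0, 3.0], [523.0, 52.0]]
547 [277. 210.] 49.5 [[329.0, 58.0], [489.0, -78.0], [668.0, 132.0], [509.0, 269.0]]
crate -1 red px 0 white 63
1752 [338. 111.] 84.6 [[393.0, -328.0], [503.0, -338.0], [535.0, -2.0], [424.0, 9.0]]
2305 [218. 367.] 4.7 [[365.0, -6.0], [395.0, -372.0], [612.0, -354.0], [582.0, 12.0]]
crate 1 red px 0 white 59
332 [98. 60.] 2.9 [[419.0, 57.0], [422.0, -3.0], [520.0, 2.0], [517.0, 62.0]]
699 [121.  60.] 1.2 [[417.0, 59.0], [419.0, -1.0], [540.0, 2.0], [538.0, 62.0]]
crate -1 red px 0 white 156
960 [338. 105.] 84.3 [[395.0, -328.0], [500.0, -339.0], [533.0, -3.0], [429.0, 8.0]]
1460 [338. 122.] 84.8 [[389.0, -328.0], [510.0, -340.0], [541.0, -3.0], [420.0, 8.0]]
```

View pics/8.png

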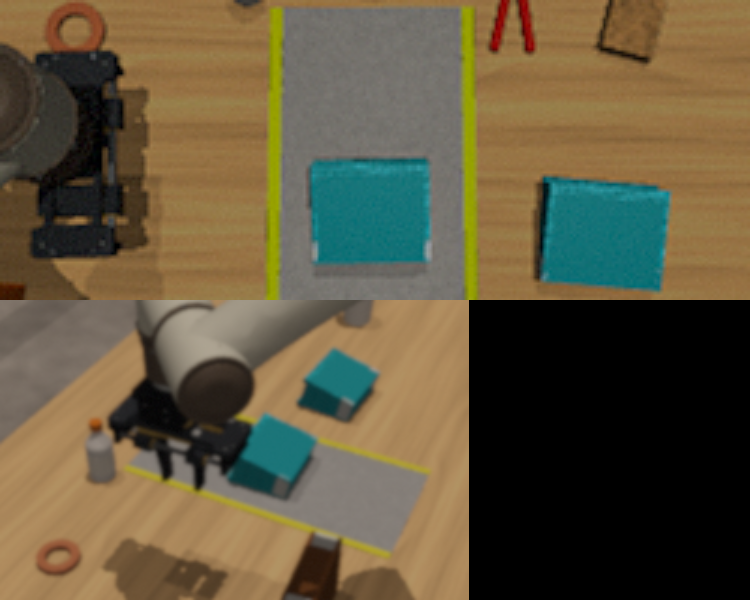

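The stamped crate lies centred between the yellow lines at (370,212). The plain crate is where it was at (605,235), and the arm is clear.

```bash
python3 -c "from station import *;print(finish_job())"
```

```text
the job is handed in; nothing more can be done
None
```

I tipped both crates onto their fronts, pushed the stamped one (the left) into the middle of the dispatch lane, left the plain one about where it fell, and handed the job in at about 16 s; the hand-in gave no verdict.

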